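# Set out the honey tasting on the bakery counter

### The job

Pick out the three lidded honey jars from the crockery on the counter and stand each upright in the middle of the round wooden board that suits its size: the large jar on the large board, the medium one on the medium board, the small one on the small board, in whatever order you like. They are glass, so set them down gently rather than dropping them, keep them upright, and leave the cup, the ramekin, the muffin and the sugar shaker standing where they are.

Things in the scene. Friction and masses are not known exactly. Their poses are not given: they have to be found in the camera images.
- jar_large: The large of three lidded honey jars: upright amber glass cylinder with a white paper band and a bright steel screw lid, 62 mm diameter, 76 mm high overall (lid: top 14 mm, 58 mm diameter, fixed to the jar), about 320 g, closed and loose. Origin: centre of the underside; z up along the jar's axis.
- jar_medium: The medium of three lidded honey jars: upright amber glass cylinder with a white paper band and a bright steel screw lid, 50 mm diameter, 62 mm high overall (lid: top 14 mm, 46 mm diameter, fixed to the jar), about 170 g, closed and loose. Origin: centre of the underside; z up along the jar's axis.
- jar_small: The small of three lidded honey jars: upright amber glass cylinder with a white paper band and a bright steel screw lid, 38 mm diameter, 48 mm high overall (lid: top 14 mm, 34 mm diameter, fixed to the jar), about 80 g, closed and loose. Origin: centre of the underside; z up along the jar's axis.
- board_large: The large of three round tasting boards: a flat wooden disc, 120 mm diameter, 20 mm thick, fixed to the counter. Origin: centre of the underside, so its top is 20 mm above the origin; z up.
- board_medium: The medium of three round tasting boards: a flat wooden disc, 96 mm diameter, 20 mm thick, fixed to the counter. Origin: centre of the underside, so its top is 20 mm above the origin; z up.
- board_small: The small of three round tasting boards: a flat wooden disc, 72 mm diameter, 20 mm thick, fixed to the counter. Origin: centre of the underside, so its top is 20 mm above the origin; z up.
- cup: White ceramic coffee cup with a side handle, open on top, 64 mm diameter at the rim, 56 mm high (the handle sticks out along its +y, to 53 mm from the axis), loose; to be left alone. Origin: centre of the underside.
- ramekin: White ceramic ramekin without handle, open on top, 80 mm diameter at the rim, 42 mm high, loose; to be left alone. Origin: centre of the underside.
- muffin: Muffin in a brown case with a tan dome, 72 mm diameter, 63 mm high, loose; to be left alone. Origin: centre of the underside.
- shaker: Plain steel sugar shaker with a domed top, 52 mm diameter, 70 mm high, loose; to be left alone. Origin: centre of the underside.
Not all that is in view belongs to the job. Leave any blue or pink look-alike of the board_large alone.

How it is judged:
By the outcome, as a careful person would: the job done as asked, in the order asked, and still so for the second after the job is handed in, with the robot touching nothing.
It also fails if it takes over 90 s, if anything falls off the work surface, if the arm or the gripper's body presses on something with over 40 N, if the wrist force passes 120 N, or if a joint passes its speed limit or range.

### The arm

A 6-joint arm with a two-finger parallel gripper is mounted at the origin on the work surface. World frame = base frame: x ahead of the robot, y to its left, z up, the work surface at z = 0. Lengths are in m, angles in rad, forces in N, time in s.
With the tool pointing down it reaches from about 0.325 to 0.775 m from the base axis. Payload 9.3 kg.
Tool frame: the origin (TCP) lies on the centre line of the jaws, within the pads' length; the fingertips stand bot.tips_ahead ahead of it and the grasp point (between the pads) lies 6 mm ahead of it (bot.tips_ahead is the distance from the TCP to the fingertips, in m); z points along the fingers, y is the line along which they close (so a half turn about z gives the same grasp; the last joint's range is limited). The gripper opens to 85 mm and grips with 20 to 120 N. Pads are 22 mm wide; open, the fingers measure 114 mm over their backs; the gripper's body (76 mm by 85 mm) begins 54 mm behind the grasp point. The pads swing forward as they close: fully open they stand 13 mm farther back than shut.
Start: joints at [-1.363, 0.259, 0.021, 1.334, 0, 1.418], TCP at [0.194, -0.515, 0.256] pointing down, gripper open.
Joint ranges: [-3.04, 3.04], [-0.91, 1.82], [-1.04, 1.36], [-1.92, 1.95], [-1.52, 1.45], [-3.14, 3.14]. Speed limits (rad/s): [2.22, 2.22, 2.79, 3.14, 3.14, 3.14].

### API

Orientations are given as a 3x3 rotation matrix whose columns are the frame's x, y, z axes.
In Python, from workcell import bot, cams gives the robot as it stands. The module is installed in compiled form; this text tells all that it offers.
- The arm moves only by the tool servo_tool, never from a script. Its argument "steps" is one flat list of numbers, 7 for each row, row after row: the shift along the tool's x, y, z in units of 0.15 m (1.0 is 0.15 m), then the turn, a rotation vector about the tool's x, y, z in units of 45 degrees (1.0 is 45 degrees), then the finger opening in mm, from 0 to 85.4. In form: [dx, dy, dz, wx, wy, wz, grip, dx, dy, dz, wx, wy, wz, grip, ...]. A call has 1 to 5 rows; each row is the pose to reach, as a shift and turn from the pose commanded when the call began, along the tool's axes at that moment; what a row does not reach only later rows make up. A row lasts 1/12 s, in which the tool goes at most 41.7 mm and 7.16 degrees, less where a joint would pass 70% of its speed; a pose out of reach is approached as far as the arm can. A call with a number of a shift or a turn outside -1 to 1 is refused whole. A call with a gripper value outside its range is refused whole. The fingers move at their own pace and stop on an object; "grip_force" is the grip in N (left out, the last holds). Time passes only in rows, so rows that repeat a pose let the fingers close. It gives the time, the measured TCP pose, the force, the opening and the grip force at its end, in the units of the state.
- bot.sense(): the state, without advancing time (a new reading comes with each control period).
- cams.capture(name): name is "scene" or "top"; returns (picture, depth): 400x640x3 uint8, red, green, blue; 400x640 float32, m along the optical axis (not along the pixel's ray), 0 where there is no reading.
- cams.camera_info(name): a dict with "mtx" (3x3 intrinsics, pixels), "camera_from_world" (4x4, takes a point from world to camera coordinates). Camera axes: x right, y down, z forward; pixel columns grow to the right and rows downward; lengths in m; the calibration is good to about 2 mm. A picture is of the moment at which its call begins. camera_info takes no time and is no camera call.
- bot.close_job(): hands the job in; it is judged then, once.
The state is a dict: "t": time; "joint_pos": joint angles; "qvel": joint speeds; "tau": joint torques, N m; "ee_pos": TCP position; "ee_rot": TCP orientation; "contact_force": force on the tool from outside, world axes, zero at the start; "wrist_torque": the same for the moment, N m; "gripper_width": finger opening in m; "grip_force": force on a finger pad.
Only numpy, scipy, OpenCV 4.12 (cv2) and the standard library are available. Lean on these libraries where they do the work, as an engineer would, in place of code of your own. Each camera call takes 0.05 s, during which the arm holds its last target. There are 200 camera calls.

## Working session

There is one attempt and no reset: what is moved stays moved. The work goes in short steps, Python scripts to look and compute and a tool call to move; the robot and the scene stay as the last step left them, time stands still between calls to the robot, and variables do not carry over. Pictures are saved under pics/ and viewed, at most 14 in all, crops included, and the job is handed in when it is done.

Besides the shell and the picture viewer there is one more tool, called after "Request:" by a JSON object that holds its "method" and its "body", one argument or row to a line. servo_tool: Moves the arm, as the interface text tells. Its arguments: {"type":"object","properties":{"steps":{"type":"array"},"grip_force":{"type":"number"}},"required":["steps"]}

```bash
mkdir -p pics
python3 - <<'E'
from workcell import bot,cams
import cv2,numpy as np
s=bot.sense();print(s['t'],s['ee_pos'],s['ee_rot'],s['gripper_width'],bot.tips_ahead)
for n in('scene','top'):
    p,d=cams.capture(n);cv2.imwrite(f'pics/{n}0.png',p[:,:,::-1]);np.savez(f'{n}0.npz',p=p,d=d)
    i=cams.camera_info(n);print(n,i['mtx'].tolist(),np.round(i['camera_from_world'],3).tolist())
E
```

```text
0.0 [ 0.19410241 -0.51432395  0.25566293] [[ 9.35614864e-01  3.53022303e-01 -2.84310037e-04]
 [ 3.53022358e-01 -9.35613936e-01  1.33305590e-03]
 [ 2.04594031e-04 -1.34759472e-03 -9.99999071e-01]] 0.08533431962656214 0.025
scene [[498.8421600291715, 0.0, 312.4644558604126], [0.0, 498.8421600291715, 200.86604699578245], [0.0, 0.0, 1.0]] [[0.889, 0.459, 0.014, -0.457], [0.403, -0.765, -0.503, -0.159], [-0.22, 0.453, -0.864, 1.586], [0.0, 0.0, 0.0, 1.0]]
top [[493.28319849575956, 0.0, 328.2574789114477], [0.0, 493.28319849575956, 195.4242199319367], [0.0, 0.0, 1.0]] [[0.027, -1.0, -0.001, 0.011], [-0.988, -0.027, -0.149, 0.479], [0.149, 0.005, -0.989, 1.576], [0.0, 0.0, 0.0, 1.0]]
```

View pics/scene0.png

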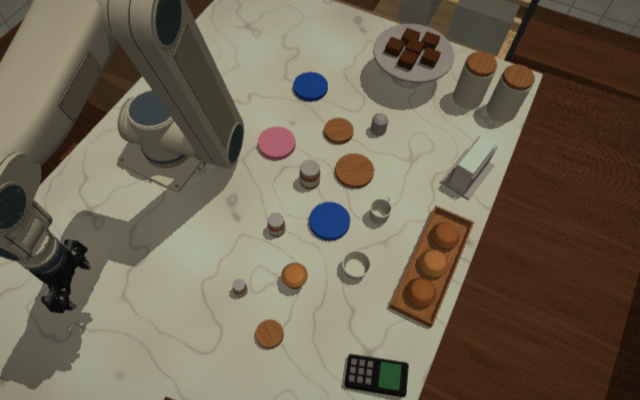

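View pics/top0.png

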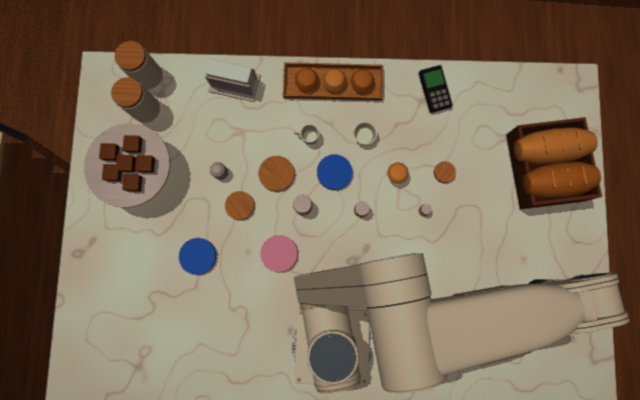

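The top view shows the jars at about (303,205) large, (362,209) medium and (425,210) small. The wooden boards are at (276,173), (240,206) and (445,172), with the muffin at (398,174), cup (309,134), ramekin (364,134) and shaker (218,170). I'll measure these in both views.

```bash
cat > h.py <<'E'
from workcell import bot,cams
import cv2,numpy as np
def ray(n,uv,z):
    i=cams.camera_info(n);M=i['camera_from_world'];R,t=M[:3,:3],M[:3,3]
    c=-R.T@t;d=R.T@np.linalg.inv(i['mtx'])@np.array([uv[0],uv[1],1.]);return (c+d*(z-c[2])/d[2])
def cloud(n,d):
    i=cams.camera_info(n);M=i['camera_from_world'];v,u=np.mgrid[:400,:640]
    P=np.stack([u,v,np.ones_like(u)],-1)@np.linalg.inv(i['mtx']).T*d[...,None]
    return (P-M[:3,3])@M[:3,:3]
def around(n,d,xy,zlo,zhi,r=.05):
    W=cloud(n,d);m=(d>0)&(W[...,2]>zlo)&(W[...,2]<zhi)&(np.hypot(W[...,0]-xy[0],W[...,1]-xy[1])<r)
    return W[m],m
E
python3 - <<'E'
from h import *
J={'L':((303,205),.076),'M':((362,209),.062),'S':((425,210),.048)}
B={'bL':(276,173),'bM':(240,206),'bS':(445,172)}
O={'cup':(309,134,.056),'ram':(364,134,.042),'muf':(398,174,.06),'shk':(218,170,.07)}
D={n:np.load(n+'0.npz') for n in('scene','top')}
for k,(uv,h) in J.items():
    s=ray('top',uv,h)
    for n in D:
        W,m=around(n,D[n]['d'],s,h-.008,h+.01)
        v,u=np.nonzero(m);c=ray(n,(u.mean(),v.mean()),h)
        print(k,n,len(W),'z',np.median(W[:,2]).round(4),'ray',c.round(4),'ext',np.ptp(W,0).round(3))
for k,uv in B.items():
    s=ray('top',uv,.02)
    for n in D:
        W,m=around(n,D[n]['d'],s,.0,.04,.08)
        hsv=cv2.cvtColor(D[n]['p'],cv2.COLOR_RGB2HSV)
        mm=(m&(hsv[...,0]<20)&(hsv[...,1]>110)&(hsv[...,2]>70)).astype(np.uint8)
        cs=cv2.findContours(mm,0,2)[0];c=max(cs,key=cv2.contourArea)
        e=cv2.fitEllipse(c);p=np.array([ray(n,q[0],.02)[:2] for q in c]);cc,r=cv2.minEnclosingCircle(p.astype(np.float32))
        print(k,n,ray(n,e[0],.02).round(4),np.round(cc,4),'diam',round(2*r,3),'ell',np.round(e[1],1),'z',np.median(cloud(n,D[n]['d'])[mm>0][:,2]).round(4))
for k,(u,v,h) in O.items():
    print(k,ray('top',(u,v),h).round(3))
E
```

```text
L scene 271 z 0.0755 ray [0.4482 0.1074 0.076 ] ext [0.057 0.059 0.016]
L top 257 z 0.0763 ray [0.4451 0.1064 0.076 ] ext [0.055 0.057 0.017]
M scene 195 z 0.0614 ray [ 0.4405 -0.0845  0.062 ] ext [0.045 0.048 0.013]
M top 160 z 0.0621 ray [ 0.4375 -0.086   0.062 ] ext [0.045 0.045 0.017]
S scene 131 z 0.0473 ray [ 0.4455 -0.2921  0.048 ] ext [0.034 0.034 0.012]
S top 86 z 0.0476 ray [ 0.4422 -0.2933  0.048 ] ext [0.032 0.033 0.017]
bL scene [0.5566 0.1982 0.02  ] [0.5577 0.1989] diam 0.123 ell [31.5 37.9] z 0.0197
bL top [0.5519 0.1996 0.02  ] [0.5522 0.1992] diam 0.12 ell [34.6 34.7] z 0.0199
bM scene [0.4459 0.3159 0.02  ] [0.4473 0.3175] diam 0.099 ell [22.8 28.6] z 0.0198
bM top [0.4412 0.3164 0.02  ] [0.4412 0.3166] diam 0.096 ell [27.7 28.3] z 0.0196
bS scene [ 0.5762 -0.3622  0.02  ] [ 0.5753 -0.3625] diam 0.073 ell [26.4 27.7] z 0.0191
bS top [ 0.5714 -0.3602  0.02  ] [ 0.572  -0.3598] diam 0.072 ell [20.3 20.8] z 0.0196
cup [0.679 0.093 0.056]
ram [ 0.687 -0.089  0.042]
muf [ 0.552 -0.2    0.06 ]
shk [0.547 0.381 0.07 ]
```

Request:
{"method": "servo_tool", "body": {
  "steps": [0.2, -0.08, 0, 0, 0, -0.15, 85, 0.4, -0.16, 0, 0, 0, -0.31, 85, 0.6, -0.24, 0, 0, 0, -0.46, 85, 0.8, -0.32, 0, 0, 0, -0.62, 85, 1, -0.4, 0, 0, 0, -0.77, 85],
  "grip_force": 35
}}

```text
t: 0.52
ee_pos: [0.3141, -0.4043, 0.256]
ee_rot: [[0.564, 0.826, -0.0], [0.826, -0.564, 0.0], [0.0, -0.0, -1.0]]
contact_force: [-0.1, -1.3, -0.3]
gripper_width: 0.0854
grip_force: 0.0
```

```bash
cat >> h.py <<'E'
from scipy.spatial.transform import Rotation as Rt
def go(x,y,z):
    s=bot.sense();R=np.array(s['ee_rot']);G=np.array([[0,1,0],[1,0,0],[0,0,-1.]])
    print(round(s['t'],2),s['ee_pos'].round(4),'w',round(s['gripper_width'],4),'shift',(R.T@(np.array([x,y,z])-s['ee_pos'])/.15).round(3),'turn',(Rt.from_matrix(R.T@G).as_rotvec()/(np.pi/4)).round(3),'F',np.round(s['contact_force'],1))
E
python3 -c "
from h import *
go(.4439,-.2927,.13)"
```

```text
0.52 [ 0.3141 -0.4043  0.256 ] w 0.0854 shift [1.102 0.295 0.84 ] turn [-0.    -0.001 -0.763] F [-0.1 -1.3 -0.3]
```

Request:
{"method": "servo_tool", "body": {
  "steps": [0.2, 0.06, 0.16, 0, 0, -0.15, 85, 0.4, 0.12, 0.32, 0, 0, -0.31, 85, 0.6, 0.18, 0.48, 0, 0, -0.46, 85, 0.8, 0.24, 0.64, 0, 0, -0.62, 85, 1, 0.295, 0.8, 0, 0, -0.763, 85]
}}

```text
t: 0.93
ee_pos: [0.436, -0.306, 0.1351]
ee_rot: [[-0.0, 1.0, 0.0], [1.0, 0.0, -0.0], [-0.0, 0.0, -1.0]]
contact_force: [-0.3, -0.6, -0.2]
gripper_width: 0.0848
grip_force: 0.0
```

```bash
python3 -c "
from h import *
go(.4439,-.2927,.031)"
```

```text
0.93 [ 0.436  -0.306   0.1351] w 0.0848 shift [0.089 0.053 0.694] turn [0. 0. 0.] F [-0.3 -0.6 -0.2]
```

Request:
{"method": "servo_tool", "body": {
  "steps": [0.089, 0.053, 0, 0, 0, 0, 85, 0.089, 0.053, 0.2, 0, 0, 0, 85, 0.089, 0.053, 0.4, 0, 0, 0, 85, 0.089, 0.053, 0.6, 0, 0, 0, 85, 0.089, 0.053, 0.69, 0, 0, 0, 85]
}}

```text
t: 1.35
ee_pos: [0.4418, -0.2925, 0.0293]
ee_rot: [[0.005, 1.0, -0.003], [1.0, -0.005, 0.003], [0.003, -0.003, -1.0]]
contact_force: [0.4, 0.8, 0.1]
gripper_width: 0.085
grip_force: 0.0
```

Request:
{"method": "servo_tool", "body": {
  "steps": [0, 0, 0, 0, 0, 0, 60, 0, 0, 0, 0, 0, 0, 45, 0, 0, 0, 0, 0, 0, 30, 0, 0, 0, 0, 0, 0, 20, 0, 0, 0, 0, 0, 0, 20]
}}

```text
t: 1.77
ee_pos: [0.4437, -0.2947, 0.0343]
ee_rot: [[0.006, 1.0, 0.002], [1.0, -0.006, -0.002], [-0.002, 0.002, -1.0]]
contact_force: [-0.6, 0.6, 3.8]
gripper_width: 0.037
grip_force: 35.2
```

Request:
{"method": "servo_tool", "body": {
  "steps": [0, 0, 0, 0, 0, 0, 20, 0, 0, 0, 0, 0, 0, 20, 0, 0, 0, 0, 0, 0, 20, 0, 0, 0, 0, 0, 0, 20, 0, 0, 0, 0, 0, 0, 20]
}}

```text
t: 2.18
ee_pos: [0.4437, -0.2947, 0.0343]
ee_rot: [[0.006, 1.0, 0.002], [1.0, -0.006, -0.002], [-0.002, 0.002, -1.0]]
contact_force: [-2.0, 0.2, 6.9]
gripper_width: 0.0365
grip_force: 35.4
```

```bash
python3 -c "
from h import *
go(.5737,-.361,.12)"
```

```text
2.18 [ 0.4437 -0.2947  0.0343] w 0.0365 shift [-0.438  0.871 -0.569] turn [ 0.003  0.003 -0.008] F [-2.   0.2  6.9]
```

Request:
{"method": "servo_tool", "body": {
  "steps": [0, 0, -0.05, 0, 0, 0, 20, 0, 0, -0.15, 0, 0, 0, 20, 0, 0, -0.3, 0, 0, 0, 20, 0, 0, -0.5, 0, 0, 0, 20, 0, 0, -0.5, 0, 0, 0, 20]
}}

```text
t: 2.6
ee_pos: [0.4448, -0.2955, 0.1135]
ee_rot: [[0.006, 1.0, 0.006], [1.0, -0.006, -0.005], [-0.005, 0.006, -1.0]]
contact_force: [0.2, -1.4, -1.0]
gripper_width: 0.0367
grip_force: 35.4
```

Run:
```python
from h import *
go(.5737,-.361,.109)
p,d=cams.capture('scene');cv2.imwrite('pics/s1.png',cv2.resize(p[180:330,150:350,::-1],None,fx=4,fy=4,interpolation=2))
```

```text
2.6 [ 0.4448 -0.2955  0.1135] w 0.0367 shift [-0.431  0.862  0.037] turn [ 0.007  0.007 -0.007] F [ 0.2 -1.4 -1. ]
```

View pics/s1.png

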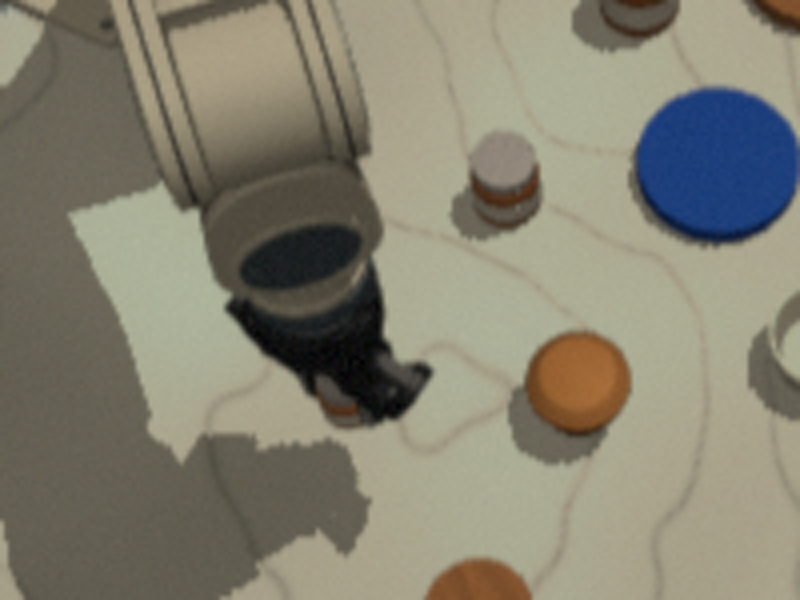

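The small jar (crop 345,400) hangs upright between the jaws. I'll carry it to its board.

Request:
{"method": "servo_tool", "body": {
  "steps": [-0.06, 0.12, 0, 0, 0, 0, 20, -0.16, 0.32, 0, 0, 0, 0, 20, -0.27, 0.54, 0, 0, 0, 0, 20, -0.38, 0.74, 0, 0, 0, 0, 20, -0.445, 0.862, 0, 0, 0, 0, 20]
}}

```text
t: 3.07
ee_pos: [0.5742, -0.3628, 0.1071]
ee_rot: [[0.006, 1.0, 0.001], [1.0, -0.006, -0.0], [-0.0, 0.001, -1.0]]
contact_force: [0.3, 0.7, 0.0]
gripper_width: 0.0368
grip_force: 35.4
```

Request:
{"method": "servo_tool", "body": {
  "steps": [0, 0, 0, 0, 0, 0, 20, 0, 0, 0.1, 0, 0, 0, 20, 0, 0, 0.2, 0, 0, 0, 20, 0, 0, 0.3, 0, 0, 0, 20, 0, 0, 0.3, 0, 0, 0, 20]
}}

```text
t: 3.48
ee_pos: [0.5702, -0.3601, 0.0593]
ee_rot: [[0.006, 1.0, -0.004], [1.0, -0.006, 0.004], [0.004, -0.004, -1.0]]
contact_force: [-0.5, 0.2, -1.8]
gripper_width: 0.0364
grip_force: 35.4
```

```bash
python3 -c "
from h import *
go(.5737,-.363,.0545)"
```

```text
3.48 [ 0.5702 -0.3601  0.0593] w 0.0364 shift [-0.019  0.024  0.032] turn [-0.006 -0.005 -0.008] F [-0.5  0.2 -1.8]
```

Request:
{"method": "servo_tool", "body": {
  "steps": [-0.015, 0.02, 0, 0, 0, 0, 20, -0.015, 0.02, 0, 0, 0, 0, 20, -0.015, 0.02, 0, 0, 0, 0, 20, -0.015, 0.02, 0, 0, 0, 0, 20]
}}

```text
t: 3.82
ee_pos: [0.5753, -0.3641, 0.0638]
ee_rot: [[0.006, 1.0, 0.001], [1.0, -0.006, -0.001], [-0.001, 0.001, -1.0]]
contact_force: [1.1, -0.9, -0.9]
gripper_width: 0.0363
grip_force: 35.4
```

```bash
python3 -c "
from h import *
go(.5737,-.363,.0545)"
```

```text
3.82 [ 0.5753 -0.3641  0.0638] w 0.0363 shift [ 0.007 -0.011  0.062] turn [ 0.002  0.001 -0.008] F [ 1.1 -0.9 -0.9]
```

Request:
{"method": "servo_tool", "body": {
  "steps": [0.007, -0.01, 0.02, 0, 0, 0, 20, 0.007, -0.01, 0.04, 0, 0, 0, 20, 0.007, -0.01, 0.057, 0, 0, 0, 20, 0.007, -0.01, 0.057, 0, 0, 0, 20, 0.007, -0.01, 0.057, 0, 0, 0, 20]
}}

```text
t: 4.23
ee_pos: [0.5734, -0.3627, 0.0544]
ee_rot: [[0.006, 1.0, 0.0], [1.0, -0.006, -0.0], [-0.0, 0.0, -1.0]]
contact_force: [-0.7, 1.5, 2.8]
gripper_width: 0.036
grip_force: 35.8
```

Request:
{"method": "servo_tool", "body": {
  "steps": [0, 0, 0, 0, 0, 0, 20, 0, 0, 0, 0, 0, 0, 20]
}}

```text
t: 4.4
ee_pos: [0.5734, -0.3627, 0.0544]
ee_rot: [[0.006, 1.0, -0.0], [1.0, -0.006, 0.0], [0.0, -0.0, -1.0]]
contact_force: [-1.3, 2.1, 4.4]
gripper_width: 0.0363
grip_force: 35.9
```

```bash
python3 -c "
from h import *
go(.5737,-.363,.0545)"
```

```text
4.4 [ 0.5734 -0.3627  0.0544] w 0.0363 shift [-0.002  0.002 -0.001] turn [-0.    -0.    -0.008] F [-1.3  2.1  4.4]
```

Request:
{"method": "servo_tool", "body": {
  "steps": [0, 0, 0, 0, 0, 0, 40, 0, 0, 0, 0, 0, 0, 50, 0, 0, 0, 0, 0, 0, 70, 0, 0, 0, 0, 0, 0, 85, 0, 0, 0, 0, 0, 0, 85]
}}

```text
t: 4.82
ee_pos: [0.5735, -0.3628, 0.0541]
ee_rot: [[0.006, 1.0, -0.0], [1.0, -0.006, 0.0], [0.0, -0.0, -1.0]]
contact_force: [0.3, -0.4, 0.9]
gripper_width: 0.0831
grip_force: 0.0
```

Request:
{"method": "servo_tool", "body": {
  "steps": [0, 0, 0, 0, 0, 0, 85, 0, 0, -0.15, 0, 0, 0, 85, 0, 0, -0.4, 0, 0, 0, 85, 0, 0, -0.65, 0, 0, 0, 85, 0, 0, -0.8, 0, 0, 0, 85]
}}

```text
t: 5.23
ee_pos: [0.574, -0.3631, 0.1782]
ee_rot: [[0.006, 1.0, 0.003], [1.0, -0.006, -0.002], [-0.002, 0.003, -1.0]]
contact_force: [0.4, -1.0, 0.2]
gripper_width: 0.0852
grip_force: 0.0
```

Request:
{"method": "servo_tool", "body": {
  "steps": [0.25, -0.16, 0, 0, 0, 0, 85, 0.5, -0.32, 0, 0, 0, 0, 85, 0.75, -0.5, 0, 0, 0, 0, 85, 1, -0.65, 0, 0, 0, 0, 85, 1, -0.85, 0, 0, 0, 0, 85]
}}

```text
t: 5.65
ee_pos: [0.4465, -0.2084, 0.1742]
ee_rot: [[0.003, 1.0, 0.001], [1.0, -0.003, 0.001], [0.001, 0.001, -1.0]]
contact_force: [-1.1, 0.5, 0.4]
gripper_width: 0.0849
grip_force: 0.0
```

Run:
```python
from h import *
for n in('scene','top'):
    p,d=cams.capture(n)
    W,m=around(n,d,(.5737,-.361),.060,.076);v,u=np.nonzero(m)
    print(n,len(W),np.median(W[:,2]) if len(W) else 0,ray(n,(u.mean(),v.mean()),.068).round(4))
go(.439,-.0853,.13)
```

```text
scene 149 0.0672735931344158 [ 0.575 -0.36   0.068]
top 38 0.06781459579601458 [ 0.5787 -0.3657  0.068 ]
5.75 [ 0.4425 -0.2085  0.1744] w 0.0849 shift [ 0.821 -0.026  0.297] turn [-0.003 -0.002 -0.006] F [-0.8 -0.6  0.7]
```

Request:
{"method": "servo_tool", "body": {
  "steps": [0.2, 0, 0, 0, 0, 0, 85, 0.4, 0, 0, 0, 0, 0, 85, 0.6, 0, 0, 0, 0, 0, 85, 0.8, 0, 0, 0, 0, 0, 85, 1, 0, 0, 0, 0, 0, 85]
}}

```text
t: 6.17
ee_pos: [0.448, -0.061, 0.1745]
ee_rot: [[0.007, 1.0, 0.001], [1.0, -0.007, -0.0], [-0.0, 0.001, -1.0]]
contact_force: [0.0, 0.4, -0.4]
gripper_width: 0.0851
grip_force: 0.0
```

Request:
{"method": "servo_tool", "body": {
  "steps": [0.25, 0, 0, 0, 0, 0, 85, 0.5, 0, 0, 0, 0, 0, 85, 0.75, 0, 0, 0, 0, 0, 85, 1, 0, 0, 0, 0, 0, 85, 1, 0, 0, 0, 0, 0, 85]
}}

```text
t: 6.58
ee_pos: [0.4485, 0.0931, 0.1745]
ee_rot: [[0.001, 1.0, 0.001], [1.0, -0.001, 0.002], [0.002, 0.001, -1.0]]
contact_force: [-0.6, -0.7, -0.7]
gripper_width: 0.085
grip_force: 0.0
```

Request:
{"method": "servo_tool", "body": {
  "steps": [0.1, 0.02, 0, 0, 0, 0, 85, 0.1, 0.02, 0, 0, 0, 0, 85, 0.1, 0.02, 0, 0, 0, 0, 85, 0.1, 0.02, 0, 0, 0, 0, 85]
}}

```text
t: 6.92
ee_pos: [0.4519, 0.1024, 0.1742]
ee_rot: [[0.006, 1.0, -0.0], [1.0, -0.006, -0.0], [-0.0, -0.0, -1.0]]
contact_force: [-0.4, -1.0, -0.3]
gripper_width: 0.085
grip_force: 0.0
```

```bash
python3 -c "
from h import *
go(.4467,.107,.048)"
```

```text
6.92 [0.4519 0.1024 0.1742] w 0.085 shift [ 0.03  -0.035  0.841] turn [-0.     0.    -0.008] F [-0.4 -1.  -0.3]
```

Request:
{"method": "servo_tool", "body": {
  "steps": [0.03, -0.035, 0, 0, 0, 0, 85, 0.03, -0.035, 0.12, 0, 0, 0, 85, 0.03, -0.035, 0.3, 0, 0, 0, 85, 0.03, -0.035, 0.4, 0, 0, 0, 85, 0.03, -0.035, 0.4, 0, 0, 0, 85]
}}

```text
t: 7.33
ee_pos: [0.4446, 0.1069, 0.1118]
ee_rot: [[0.007, 1.0, -0.005], [1.0, -0.007, -0.0], [-0.0, -0.005, -1.0]]
contact_force: [-0.3, -1.1, 0.1]
gripper_width: 0.0848
grip_force: 0.0
```

Request:
{"method": "servo_tool", "body": {
  "steps": [0, 0, 0, 0, 0, 0, 85, 0, 0, 0.12, 0, 0, 0, 85, 0, 0, 0.28, 0, 0, 0, 85, 0, 0, 0.43, 0, 0, 0, 85, 0, 0, 0.43, 0, 0, 0, 85]
}}

```text
t: 7.75
ee_pos: [0.4454, 0.1072, 0.048]
ee_rot: [[0.007, 1.0, -0.003], [1.0, -0.007, -0.0], [-0.0, -0.003, -1.0]]
contact_force: [-0.3, -0.1, -0.3]
gripper_width: 0.0846
grip_force: 0.0
```

Request:
{"method": "servo_tool", "body": {
  "steps": [0, 0, 0, 0, 0, 0, 85, 0, 0, 0, 0, 0, 0, 70, 0, 0, 0, 0, 0, 0, 60, 0, 0, 0, 0, 0, 0, 50, 0, 0, 0, 0, 0, 0, 45],
  "grip_force": 45
}}

```text
t: 8.17
ee_pos: [0.4476, 0.1075, 0.0516]
ee_rot: [[0.006, 1.0, 0.003], [1.0, -0.006, 0.0], [0.0, 0.003, -1.0]]
contact_force: [-1.4, -0.4, 8.5]
gripper_width: 0.0604
grip_force: 47.3
```

Request:
{"method": "servo_tool", "body": {
  "steps": [0, 0, 0, 0, 0, 0, 45, 0, 0, 0, 0, 0, 0, 45, 0, 0, 0, 0, 0, 0, 45, 0, 0, 0, 0, 0, 0, 45]
}}

```text
t: 8.5
ee_pos: [0.4476, 0.1075, 0.0516]
ee_rot: [[0.006, 1.0, 0.003], [1.0, -0.006, -0.0], [-0.0, 0.003, -1.0]]
contact_force: [-1.0, -0.8, 8.4]
gripper_width: 0.0605
grip_force: 47.3
```

```bash
python3 -c "
from h import *
go(.5545,.199,.13)"
```

```text
8.5 [0.4476 0.1075 0.0516] w 0.0605 shift [ 0.614  0.711 -0.52 ] turn [ 0.004  0.    -0.008] F [-1.  -0.8  8.4]
```

Request:
{"method": "servo_tool", "body": {
  "steps": [0, 0, -0.05, 0, 0, 0, 45, 0, 0, -0.15, 0, 0, 0, 45, 0, 0, -0.3, 0, 0, 0, 45, 0, 0, -0.42, 0, 0, 0, 45, 0, 0, -0.42, 0, 0, 0, 45]
}}

```text
t: 8.92
ee_pos: [0.4483, 0.1077, 0.1167]
ee_rot: [[0.006, 1.0, 0.006], [1.0, -0.006, 0.0], [0.0, 0.006, -1.0]]
contact_force: [0.5, -0.5, -1.7]
gripper_width: 0.0602
grip_force: 50.5
```

Request:
{"method": "servo_tool", "body": {
  "steps": [0.07, 0.08, 0, 0, 0, 0, 45, 0.2, 0.23, 0, 0, 0, 0, 45, 0.35, 0.4, 0, 0, 0, 0, 45, 0.5, 0.58, 0, 0, 0, 0, 45, 0.61, 0.71, 0, 0, 0, 0, 45]
}}

```text
t: 9.33
ee_pos: [0.5553, 0.2, 0.1126]
ee_rot: [[0.006, 1.0, 0.001], [1.0, -0.006, 0.0], [0.0, 0.001, -1.0]]
contact_force: [0.1, -1.0, -2.4]
gripper_width: 0.0602
grip_force: 50.3
```

Request:
{"method": "servo_tool", "body": {
  "steps": [0, 0, 0, 0, 0, 0, 45, 0, 0, 0.1, 0, 0, 0, 45, 0, 0, 0.2, 0, 0, 0, 45, 0, 0, 0.2, 0, 0, 0, 45, 0, 0, 0.2, 0, 0, 0, 45]
}}

```text
t: 9.75
ee_pos: [0.5528, 0.1982, 0.0821]
ee_rot: [[0.006, 1.0, -0.002], [1.0, -0.006, -0.0], [-0.0, -0.002, -1.0]]
contact_force: [0.8, -0.0, -1.8]
gripper_width: 0.0604
grip_force: 50.3
```

```bash
python3 -c "
from h import *
go(.5545,.199,.0716)"
```

```text
9.75 [0.5528 0.1982 0.0821] w 0.0604 shift [0.006 0.012 0.07 ] turn [-0.003  0.001 -0.008] F [ 0.8 -0.  -1.8]
```

Request:
{"method": "servo_tool", "body": {
  "steps": [0, 0, 0, 0, 0, 0, 45, 0, 0, 0, 0, 0, 0, 45, 0, 0, 0, 0, 0, 0, 45]
}}

```text
t: 10.0
ee_pos: [0.554, 0.1984, 0.0837]
ee_rot: [[0.006, 1.0, 0.001], [1.0, -0.006, 0.0], [0.0, 0.001, -1.0]]
contact_force: [-0.0, -0.7, -2.8]
gripper_width: 0.0601
grip_force: 50.3
```

```bash
python3 -c "
from h import *
go(.5545,.199,.0716)"
```

```text
10.0 [0.554  0.1984 0.0837] w 0.0601 shift [0.004 0.003 0.08 ] turn [ 0.002 -0.    -0.008] F [-0.  -0.7 -2.8]
```

Request:
{"method": "servo_tool", "body": {
  "steps": [0.004, 0.003, 0.025, 0, 0, 0, 45, 0.004, 0.003, 0.05, 0, 0, 0, 45, 0.004, 0.003, 0.065, 0, 0, 0, 45, 0.004, 0.003, 0.075, 0, 0, 0, 45, 0.004, 0.003, 0.075, 0, 0, 0, 45]
}}

```text
t: 10.42
ee_pos: [0.5538, 0.1989, 0.0718]
ee_rot: [[0.006, 1.0, -0.0], [1.0, -0.006, -0.0], [-0.0, -0.0, -1.0]]
contact_force: [-2.1, 0.1, 3.4]
gripper_width: 0.0601
grip_force: 51.0
```

Request:
{"method": "servo_tool", "body": {
  "steps": [0, 0, 0, 0, 0, 0, 45, 0, 0, 0, 0, 0, 0, 45]
}}

```text
t: 10.58
ee_pos: [0.5538, 0.1989, 0.0718]
ee_rot: [[0.006, 1.0, -0.0], [1.0, -0.006, -0.0], [-0.0, -0.0, -1.0]]
contact_force: [-4.1, -0.0, 5.5]
gripper_width: 0.0603
grip_force: 51.3
```

```bash
python3 -c "
from h import *
go(.5545,.199,.0716)"
```

```text
10.58 [0.5538 0.1989 0.0718] w 0.0603 shift [0.    0.004 0.001] turn [-0.     0.    -0.008] F [-4.1 -0.   5.5]
```

Request:
{"method": "servo_tool", "body": {
  "steps": [0, 0, 0, 0, 0, 0, 65, 0, 0, 0, 0, 0, 0, 75, 0, 0, 0, 0, 0, 0, 85, 0, 0, 0, 0, 0, 0, 85, 0, 0, 0, 0, 0, 0, 85]
}}

```text
t: 11.0
ee_pos: [0.5541, 0.199, 0.0714]
ee_rot: [[0.006, 1.0, 0.0], [1.0, -0.006, 0.0], [0.0, 0.0, -1.0]]
contact_force: [-0.2, 0.6, 0.3]
gripper_width: 0.0852
grip_force: 0.0
```

Request:
{"method": "servo_tool", "body": {
  "steps": [0, 0, 0, 0, 0, 0, 85, 0, 0, -0.1, 0, 0, 0, 85, 0, 0, -0.3, 0, 0, 0, 85, 0, 0, -0.55, 0, 0, 0, 85, 0, 0, -0.7, 0, 0, 0, 85]
}}

```text
t: 11.42
ee_pos: [0.5545, 0.1991, 0.1796]
ee_rot: [[0.006, 1.0, 0.002], [1.0, -0.006, 0.001], [0.001, 0.002, -1.0]]
contact_force: [1.5, 0.2, 0.8]
gripper_width: 0.0853
grip_force: 0.0
```

Request:
{"method": "servo_tool", "body": {
  "steps": [-0.2, -0.15, 0, 0, 0, 0, 85, -0.4, -0.3, 0, 0, 0, 0, 85, -0.6, -0.45, 0, 0, 0, 0, 85, -0.8, -0.6, 0, 0, 0, 0, 85, -1, -0.75, 0, 0, 0, 0, 85]
}}

```text
t: 11.83
ee_pos: [0.4393, 0.0487, 0.1764]
ee_rot: [[0.005, 1.0, 0.0], [1.0, -0.005, -0.0], [-0.0, 0.0, -1.0]]
contact_force: [1.4, -1.5, 0.5]
gripper_width: 0.085
grip_force: 0.0
```

Request:
{"method": "servo_tool", "body": {
  "steps": [-0.22, 0, 0, 0, 0, 0, 85, -0.44, 0, 0, 0, 0, 0, 85, -0.66, 0, 0, 0, 0, 0, 85, -0.88, 0, 0, 0, 0, 0, 85, -0.88, 0, 0, 0, 0, 0, 85]
}}

```text
t: 12.25
ee_pos: [0.4402, -0.0869, 0.1766]
ee_rot: [[0.01, 1.0, 0.001], [1.0, -0.01, -0.002], [-0.002, 0.001, -1.0]]
contact_force: [1.0, -0.0, 0.4]
gripper_width: 0.0852
grip_force: 0.0
```

Request:
{"method": "servo_tool", "body": {
  "steps": [0, 0, 0, 0, 0, 0, 85, 0, 0, 0, 0, 0, 0, 85]
}}

```text
t: 12.42
ee_pos: [0.4397, -0.0823, 0.1764]
ee_rot: [[0.007, 1.0, -0.0], [1.0, -0.007, 0.0], [0.0, -0.0, -1.0]]
contact_force: [-0.1, 0.2, 0.1]
gripper_width: 0.0851
grip_force: 0.0
```

Run:
```python
from h import *
for n in('scene','top'):
    p,d=cams.capture(n)
    for xy,h in(((.5545,.199),.096),((.439,-.0853),.062),((.5737,-.361),.068)):
        W,m=around(n,d,xy,h-.008,h+.008);v,u=np.nonzero(m)
        if len(W):print(n,len(W),np.median(W[:,2]).round(4),ray(n,(u.mean(),v.mean()),h).round(4))
go(.439,-.0853,.034)
```

```text
scene 265 0.0954 [0.5552 0.1983 0.096 ]
scene 199 0.0611 [ 0.4409 -0.0846  0.062 ]
scene 150 0.0672 [ 0.5748 -0.3601  0.068 ]
top 256 0.0957 [0.5521 0.1977 0.096 ]
top 85 0.0674 [ 0.5718 -0.3607  0.068 ]
12.52 [ 0.4398 -0.0815  0.1765] w 0.0855 shift [-0.026 -0.005  0.95 ] turn [-0.    -0.    -0.006] F [-0.2  0.1  1.2]
```

Request:
{"method": "servo_tool", "body": {
  "steps": [-0.026, -0.005, 0.1, 0, 0, 0, 85, -0.026, -0.005, 0.3, 0, 0, 0, 85, -0.026, -0.005, 0.45, 0, 0, 0, 85, -0.026, -0.005, 0.5, 0, 0, 0, 85, -0.026, -0.005, 0.5, 0, 0, 0, 85]
}}

```text
t: 12.93
ee_pos: [0.4382, -0.085, 0.1002]
ee_rot: [[0.004, 1.0, -0.003], [1.0, -0.004, 0.001], [0.001, -0.003, -1.0]]
contact_force: [0.2, -0.3, 0.2]
gripper_width: 0.0847
grip_force: 0.0
```

Request:
{"method": "servo_tool", "body": {
  "steps": [0, 0, 0.1, 0, 0, 0, 85, 0, 0, 0.25, 0, 0, 0, 85, 0, 0, 0.4, 0, 0, 0, 85, 0, 0, 0.44, 0, 0, 0, 85, 0, 0, 0.44, 0, 0, 0, 85]
}}

```text
t: 13.35
ee_pos: [0.4389, -0.0858, 0.0353]
ee_rot: [[0.005, 1.0, -0.001], [1.0, -0.005, 0.001], [0.001, -0.001, -1.0]]
contact_force: [-0.0, -0.2, 0.7]
gripper_width: 0.0852
grip_force: 0.0
```

Request:
{"method": "servo_tool", "body": {
  "steps": [0, 0, 0, 0, 0, 0, 75, 0, 0, 0, 0, 0, 0, 60, 0, 0, 0, 0, 0, 0, 50, 0, 0, 0, 0, 0, 0, 40, 0, 0, 0, 0, 0, 0, 35],
  "grip_force": 40
}}

```text
t: 13.77
ee_pos: [0.4398, -0.0865, 0.037]
ee_rot: [[0.006, 1.0, 0.002], [1.0, -0.006, -0.001], [-0.001, 0.002, -1.0]]
contact_force: [-1.9, 0.7, 9.2]
gripper_width: 0.0489
grip_force: 40.0
```

Request:
{"method": "servo_tool", "body": {
  "steps": [0, 0, 0, 0, 0, 0, 35, 0, 0, 0, 0, 0, 0, 35, 0, 0, 0, 0, 0, 0, 35, 0, 0, 0, 0, 0, 0, 35]
}}

```text
t: 14.1
ee_pos: [0.4398, -0.0865, 0.0369]
ee_rot: [[0.006, 1.0, 0.002], [1.0, -0.006, -0.001], [-0.001, 0.002, -1.0]]
contact_force: [-2.0, 1.8, 10.3]
gripper_width: 0.0489
grip_force: 40.0
```

```bash
python3 -c "
from h import *
go(.444,.3165,.13)"
```

```text
14.1 [ 0.4398 -0.0865  0.0369] w 0.0489 shift [ 2.686  0.013 -0.622] turn [ 0.003  0.001 -0.008] F [-2.   1.8 10.3]
```

Request:
{"method": "servo_tool", "body": {
  "steps": [0, 0, -0.05, 0, 0, 0, 35, 0, 0, -0.15, 0, 0, 0, 35, 0, 0, -0.3, 0, 0, 0, 35, 0, 0, -0.45, 0, 0, 0, 35, 0, 0, -0.45, 0, 0, 0, 35]
}}

```text
t: 14.52
ee_pos: [0.4408, -0.0869, 0.1072]
ee_rot: [[0.006, 1.0, 0.006], [1.0, -0.006, -0.002], [-0.002, 0.006, -1.0]]
contact_force: [0.5, 0.2, -1.1]
gripper_width: 0.0487
grip_force: 42.4
```

Request:
{"method": "servo_tool", "body": {
  "steps": [0.08, 0, 0, 0, 0, 0, 35, 0.23, 0, 0, 0, 0, 0, 35, 0.43, 0, 0, 0, 0, 0, 35, 0.63, 0, 0, 0, 0, 0, 35, 0.83, 0, 0, 0, 0, 0, 35]
}}

```text
t: 14.93
ee_pos: [0.4395, 0.0393, 0.1031]
ee_rot: [[0.007, 1.0, 0.0], [1.0, -0.007, -0.0], [-0.0, 0.0, -1.0]]
contact_force: [-0.2, -0.2, -2.1]
gripper_width: 0.0487
grip_force: 42.3
```

Request:
{"method": "servo_tool", "body": {
  "steps": [0.2, 0, 0, 0, 0, 0, 35, 0.4, 0, 0, 0, 0, 0, 35, 0.6, 0, 0, 0, 0, 0, 35, 0.8, 0, 0, 0, 0, 0, 35, 0.98, 0, 0, 0, 0, 0, 35]
}}

```text
t: 15.35
ee_pos: [0.4402, 0.187, 0.103]
ee_rot: [[0.006, 1.0, -0.0], [1.0, -0.006, 0.0], [0.0, -0.0, -1.0]]
contact_force: [0.6, -0.2, -2.1]
gripper_width: 0.0487
grip_force: 42.3
```

Request:
{"method": "servo_tool", "body": {
  "steps": [0.2, 0, 0, 0, 0, 0, 35, 0.4, 0, 0, 0, 0, 0, 35, 0.6, 0, 0, 0, 0, 0, 35, 0.75, 0, 0, 0, 0, 0, 35, 0.84, 0, 0, 0, 0, 0, 35]
}}

```text
t: 15.77
ee_pos: [0.4411, 0.3134, 0.1028]
ee_rot: [[0.004, 1.0, -0.0], [1.0, -0.004, 0.0], [0.0, -0.0, -1.0]]
contact_force: [0.1, -0.3, -1.5]
gripper_width: 0.0487
grip_force: 42.3
```

Request:
{"method": "servo_tool", "body": {
  "steps": [0, 0, 0, 0, 0, 0, 35, 0, 0, 0, 0, 0, 0, 35, 0, 0, 0, 0, 0, 0, 35, 0, 0, 0, 0, 0, 0, 35]
}}

```text
t: 16.1
ee_pos: [0.4415, 0.3102, 0.103]
ee_rot: [[0.007, 1.0, -0.0], [1.0, -0.007, -0.0], [-0.0, -0.0, -1.0]]
contact_force: [0.7, -0.3, -1.6]
gripper_width: 0.0489
grip_force: 42.3
```

```bash
python3 -c "
from h import *
go(.444,.3155,.0569)"
```

```text
16.1 [0.4415 0.3102 0.103 ] w 0.0489 shift [0.036 0.017 0.307] turn [-0.     0.001 -0.009] F [ 0.7 -0.3 -1.6]
```

Request:
{"method": "servo_tool", "body": {
  "steps": [0.036, 0.017, 0.05, 0, 0, 0, 35, 0.036, 0.017, 0.13, 0, 0, 0, 35, 0.036, 0.017, 0.2, 0, 0, 0, 35, 0.036, 0.017, 0.23, 0, 0, 0, 35, 0.036, 0.017, 0.23, 0, 0, 0, 35]
}}

```text
t: 16.52
ee_pos: [0.4437, 0.316, 0.0672]
ee_rot: [[0.007, 1.0, -0.002], [1.0, -0.007, -0.001], [-0.001, -0.002, -1.0]]
contact_force: [0.3, 0.3, -1.6]
gripper_width: 0.0485
grip_force: 42.3
```

Request:
{"method": "servo_tool", "body": {
  "steps": [0, 0, 0, 0, 0, 0, 35, 0, 0, 0, 0, 0, 0, 35, 0, 0, 0, 0, 0, 0, 35]
}}

```text
t: 16.77
ee_pos: [0.4444, 0.3168, 0.069]
ee_rot: [[0.006, 1.0, 0.001], [1.0, -0.006, 0.0], [0.001, 0.001, -1.0]]
contact_force: [0.6, 0.3, -1.4]
gripper_width: 0.0484
grip_force: 42.3
```

```bash
python3 -c "
from h import *
go(.444,.3155,.0569)"
```

```text
16.77 [0.4444 0.3168 0.069 ] w 0.0484 shift [-0.008 -0.003  0.081] turn [ 0.001 -0.001 -0.008] F [ 0.6  0.3 -1.4]
```

Request:
{"method": "servo_tool", "body": {
  "steps": [-0.006, -0.003, 0.025, 0, 0, 0, 35, -0.006, -0.003, 0.05, 0, 0, 0, 35, -0.006, -0.003, 0.065, 0, 0, 0, 35, -0.006, -0.003, 0.076, 0, 0, 0, 35, -0.006, -0.003, 0.076, 0, 0, 0, 35]
}}

```text
t: 17.18
ee_pos: [0.4435, 0.3157, 0.0571]
ee_rot: [[0.006, 1.0, -0.0], [1.0, -0.006, -0.0], [-0.0, -0.0, -1.0]]
contact_force: [-0.4, -0.1, -1.3]
gripper_width: 0.0489
grip_force: 42.3
```

Request:
{"method": "servo_tool", "body": {
  "steps": [0, 0, 0, 0, 0, 0, 35, 0, 0, 0, 0, 0, 0, 35]
}}

```text
t: 17.35
ee_pos: [0.4435, 0.3157, 0.0571]
ee_rot: [[0.006, 1.0, -0.0], [1.0, -0.006, -0.0], [-0.0, -0.0, -1.0]]
contact_force: [-1.5, -0.6, 0.4]
gripper_width: 0.049
grip_force: 42.5
```

Request:
{"method": "servo_tool", "body": {
  "steps": [0, 0, 0.005, 0, 0, 0, 35, 0, 0, 0.005, 0, 0, 0, 35, 0, 0, 0.005, 0, 0, 0, 35, 0, 0, 0.005, 0, 0, 0, 35]
}}

```text
t: 17.68
ee_pos: [0.4435, 0.3157, 0.057]
ee_rot: [[0.006, 1.0, 0.0], [1.0, -0.006, 0.0], [0.0, 0.0, -1.0]]
contact_force: [-4.5, -1.7, 9.6]
gripper_width: 0.0488
grip_force: 43.2
```

Request:
{"method": "servo_tool", "body": {
  "steps": [0, 0, 0, 0, 0, 0, 52, 0, 0, 0, 0, 0, 0, 62, 0, 0, 0, 0, 0, 0, 75, 0, 0, 0, 0, 0, 0, 85, 0, 0, 0, 0, 0, 0, 85]
}}

```text
t: 18.1
ee_pos: [0.4436, 0.3157, 0.0562]
ee_rot: [[0.006, 1.0, -0.0], [1.0, -0.006, -0.0], [-0.0, -0.0, -1.0]]
contact_force: [0.0, -0.2, -0.1]
gripper_width: 0.0853
grip_force: 0.0
```

Request:
{"method": "servo_tool", "body": {
  "steps": [0, 0, 0, 0, 0, 0, 85, 0, 0, -0.1, 0, 0, 0, 85, 0, 0, -0.3, 0, 0, 0, 85, 0, 0, -0.55, 0, 0, 0, 85, 0, 0, -0.8, 0, 0, 0, 85]
}}

```text
t: 18.52
ee_pos: [0.443, 0.3154, 0.1772]
ee_rot: [[0.006, 1.0, -0.002], [1.0, -0.006, -0.001], [-0.001, -0.002, -1.0]]
contact_force: [1.4, 0.7, 0.2]
gripper_width: 0.0851
grip_force: 0.0
```

Request:
{"method": "servo_tool", "body": {
  "steps": [-0.25, 0, 0, 0, 0, 0, 85, -0.5, 0, 0, 0, 0, 0, 85, -0.75, 0, 0, 0, 0, 0, 85, -1, 0, 0, 0, 0, 0, 85, -1, 0, 0, 0, 0, 0, 85]
}}

```text
t: 18.93
ee_pos: [0.4424, 0.1611, 0.1765]
ee_rot: [[0.01, 1.0, -0.0], [1.0, -0.01, -0.002], [-0.002, -0.0, -1.0]]
contact_force: [0.1, 0.7, 1.2]
gripper_width: 0.0848
grip_force: 0.0
```

Request:
{"method": "servo_tool", "body": {
  "steps": [-0.25, 0, 0, 0, 0, 0, 85, -0.5, 0, 0, 0, 0, 0, 85, -0.75, 0, 0, 0, 0, 0, 85, -1, 0, 0, 0, 0, 0, 85, -1, 0, 0, 0, 0, 0, 85]
}}

```text
t: 19.35
ee_pos: [0.4421, 0.0108, 0.1764]
ee_rot: [[0.011, 1.0, 0.001], [1.0, -0.011, -0.002], [-0.002, 0.001, -1.0]]
contact_force: [0.5, -0.7, 0.1]
gripper_width: 0.0848
grip_force: 0.0
```

Run:
```python
from h import *
for n in('scene','top'):
    p,d=cams.capture(n);cv2.imwrite(f'pics/{n}9.png',p[:,:,::-1])
    for xy,h in(((.5545,.199),.096),((.444,.3165),.082),((.5737,-.361),.068)):
        W,m=around(n,d,xy,h-.008,h+.008);v,u=np.nonzero(m)
        if len(W):print(n,len(W),np.median(W[:,2]).round(4),ray(n,(u.mean(),v.mean()),h).round(4))
go(.444,.3165,.13)
```

```text
scene 263 0.0956 [0.5554 0.1985 0.096 ]
scene 148 0.0815 [0.4453 0.3164 0.082 ]
scene 151 0.0671 [ 0.5749 -0.3602  0.068 ]
top 258 0.0954 [0.5518 0.1976 0.096 ]
top 164 0.0824 [0.4414 0.3154 0.082 ]
top 87 0.0681 [ 0.5718 -0.361   0.068 ]
19.45 [0.4419 0.0145 0.1764] w 0.0847 shift [ 2.013 -0.005  0.309] turn [ 0.    -0.    -0.012] F [-0.   0.7 -0.2]
```

View pics/scene9.png

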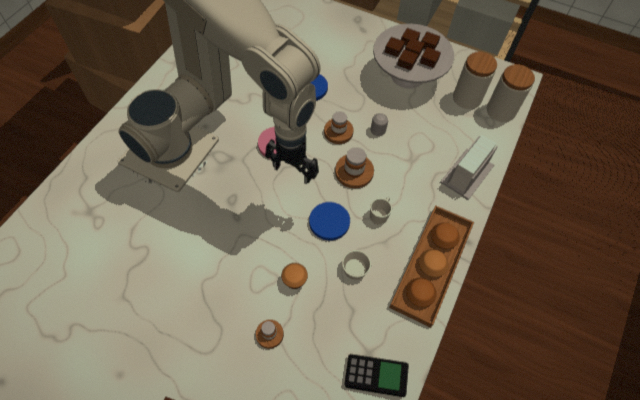

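All three jars stand upright on their boards: large at (355,165), medium at (339,125) and small at (268,330). Each is within about 2 mm of its board's centre. The cup, ramekin, muffin and shaker haven't moved, and the gripper is clear.

```bash
python3 -c "
from workcell import bot
print(bot.close_job())"
```

```text
the job is handed in; nothing more can be done
None
```

The job is handed in: all three honey jars stand upright on their matching boards, each about 2 mm or less off centre, and the cup, ramekin, muffin and shaker are where they were.

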